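# Re-stock the new bench stand in mirrored order

### The job

The bench is being changed over to a left-handed colleague: move the four things from the old plywood stand with the cork seats to the new empty stand of dark wood, one to a compartment, in reverse order. What stands leftmost on the old stand must come to stand rightmost on the new one, and so on along the row. Each must stand upright on the floor of its compartment.

Things in the scene. Friction and masses are not known exactly. Their poses are not given: they have to be found in the camera images.
- glue_bottle: White round glue bottle with a tapering orange nozzle, the tallest thing: body 38 mm in diameter up to 80 mm, nozzle 22 mm at its foot, 112 mm tall in all, 75 g or so. Origin: centre of its underside; z up along its axis.
- varnish_bottle: Small clear glass bottle with a thin white cap: body 30 mm in diameter up to 43 mm, cap 16 mm in diameter, 69 mm tall in all. Origin: centre of its underside; z up along its axis.
- vial: Clear sample vial with a wide white push cap: wall 26 mm in diameter up to 40 mm, cap 28 mm, 52 mm tall in all. Origin: centre of its underside; z up along its axis.
- loupe: Squat black ring-shaped stand loupe, 38 mm in diameter, 20 mm tall, lens up. Origin: centre of its underside; z up.
- seat_glue_bottle: Cork disc, 50 mm across, 3 mm thick, fixed on the old stand; it marks the place where the glue bottle stands at the start, and stays there when the thing is gone. Looks the same as the other three seats. Origin: centre of its underside, on the board; its top is 3 mm above that.
- seat_varnish_bottle: Cork disc, 50 mm across, 3 mm thick, fixed on the old stand; it marks the place where the varnish bottle stands at the start, and stays there when the thing is gone. Looks the same as the other three seats. Origin: centre of its underside, on the board; its top is 3 mm above that.
- seat_vial: Cork disc, 50 mm across, 3 mm thick, fixed on the old stand; it marks the place where the vial stands at the start, and stays there when the thing is gone. Looks the same as the other three seats. Origin: centre of its underside, on the board; its top is 3 mm above that.
- seat_loupe: Cork disc, 50 mm across, 3 mm thick, fixed on the old stand; it marks the place where the loupe stands at the start, and stays there when the thing is gone. Looks the same as the other three seats. Origin: centre of its underside, on the board; its top is 3 mm above that.
- old_stand: Plywood board, 70 x 288 mm, 10 mm thick, fixed to the table, that carries the full row. Row along its own y axis (y left, x away from the robot, turned up to 0.25 rad). Seats at x = 0, y = -105, -35, +35, +105 mm; battens 6 mm thick between them up to 16 mm above the table, cheeks at the two ends up to 26 mm; open front and back. Origin: centre of its underside, on the table.
- new_stand: Empty dark wood tray, 64 x 288 mm, fixed left or right of the old stand. Row along its own y axis (y left, x away from the robot, turned up to 0.25 rad). 4 compartments centred at x = 0, y = -105, -35, 35, 105 mm, 64 mm along y, 56 mm along x; floor 8 mm above the table; walls along x 6 mm thick, up to 22 mm above the table; front and back lips only up to 12 mm. Origin: centre of its underside.
Mind the look-alikes: they are no part of the job. Leave any purple look-alike of the loupe alone. Leave any purple look-alike of the varnish_bottle alone.

How it is judged (in metres and radians):
At the end, for the whole second after the job is handed in: Each thing stands upright (tilt under 0.12 rad), at rest, on the floor of the new stand (within 3 mm), within 20 mm along and 15 mm across the row of the centre of its compartment: places 1, 2, 3, 4 from the left on the old stand go to 4, 3, 2, 1 from the left on the new one (((y of seat_glue_bottle in the frame of old_stand between -0.125 and -0.085 m and y of glue_bottle in the frame of new_stand between 0.085 and 0.125 m) or (y of seat_glue_bottle in the frame of old_stand between -0.055 and -0.015 m and y of glue_bottle in the frame of new_stand between 0.015 and 0.055 m) or (y of seat_glue_bottle in the frame of old_stand between 0.015 and 0.055 m and y of glue_bottle in the frame of new_stand between -0.055 and -0.015 m) or (y of seat_glue_bottle in the frame of old_stand between 0.085 and 0.125 m and y of glue_bottle in the frame of new_stand between -0.125 and -0.085 m)) and x of glue_bottle in the frame of new_stand between -0.015 and 0.015 m and z of glue_bottle in the frame of new_stand between 0.005 and 0.011 m and angle between each of glue_bottle, varnish_bottle, vial, loupe's own z axis and vertical below 0.12 rad and linear speed of each of glue_bottle, varnish_bottle, vial, loupe below 0.02 m/s and ((y of seat_varnish_bottle in the frame of old_stand between -0.125 and -0.085 m and y of varnish_bottle in the frame of new_stand between 0.085 and 0.125 m) or (y of seat_varnish_bottle in the frame of old_stand between -0.055 and -0.015 m and y of varnish_bottle in the frame of new_stand between 0.015 and 0.055 m) or (y of seat_varnish_bottle in the frame of old_stand between 0.015 and 0.055 m and y of varnish_bottle in the frame of new_stand between -0.055 and -0.015 m) or (y of seat_varnish_bottle in the frame of old_stand between 0.085 and 0.125 m and y of varnish_bottle in the frame of new_stand between -0.125 and -0.085 m)) and x of varnish_bottle in the frame of new_stand between -0.015 and 0.015 m and z of varnish_bottle in the frame of new_stand between 0.005 and 0.011 m and ((y of seat_vial in the frame of old_stand between -0.125 and -0.085 m and y of vial in the frame of new_stand between 0.085 and 0.125 m) or (y of seat_vial in the frame of old_stand between -0.055 and -0.015 m and y of vial in the frame of new_stand between 0.015 and 0.055 m) or (y of seat_vial in the frame of old_stand between 0.015 and 0.055 m and y of vial in the frame of new_stand between -0.055 and -0.015 m) or (y of seat_vial in the frame of old_stand between 0.085 and 0.125 m and y of vial in the frame of new_stand between -0.125 and -0.085 m)) and x of vial in the frame of new_stand between -0.015 and 0.015 m and z of vial in the frame of new_stand between 0.005 and 0.011 m and ((y of seat_loupe in the frame of old_stand between -0.125 and -0.085 m and y of loupe in the frame of new_stand between 0.085 and 0.125 m) or (y of seat_loupe in the frame of old_stand between -0.055 and -0.015 m and y of loupe in the frame of new_stand between 0.015 and 0.055 m) or (y of seat_loupe in the frame of old_stand between 0.015 and 0.055 m and y of loupe in the frame of new_stand between -0.055 and -0.015 m) or (y of seat_loupe in the frame of old_stand between 0.085 and 0.125 m and y of loupe in the frame of new_stand between -0.125 and -0.085 m)) and x of loupe in the frame of new_stand between -0.015 and 0.015 m and z of loupe in the frame of new_stand between 0.005 and 0.011 m); the robot touches nothing.
It also fails if it takes over 99 s, if anything falls off the work surface, if the arm or the gripper's body presses on something with over 40 N, if the wrist force passes 120 N, or if a joint passes its speed limit or range.

### The arm

A 6-joint arm with a two-finger parallel gripper is mounted at the origin on a cart in front of the work surface, level with it; the furniture and walls round the work are solid. World frame = base frame: x ahead of the robot, y to its left, z up, the work surface at z = 0. Lengths are in mm, angles in rad, forces in N, time in s.
With the tool pointing down it reaches from about 350 to 875 mm from the base axis. Payload 4.2 kg.
Tool frame: the origin (TCP) lies midway between the tips of the shut fingers; the grasp point (between the pads) lies 19 mm behind it; x points along the fingers, y is the direction in which the jaws open and shut, and the axes are right-handed (so a half turn about x gives the same grasp; the last joint's range is limited). The gripper opens to 85 mm and grips with 20 to 120 N. Pads are 22 mm wide; open, the fingers measure 114 mm over their backs; the gripper's body (76 mm by 85 mm) begins 54 mm behind the grasp point. The pads swing forward as they close: fully open they stand 13 mm farther back than shut.
Start: joints at [1.396, 0.385, 0.008, 0, -1.194, -0.259], TCP at [262.668, 567.102, 231.312] pointing down, gripper open.
Joint ranges: [-3.14, 3.14], [-1.21, 2.06], [-1.07, 1.41], [-3.16, 2.05], [-2.99, -0.16], [-3.1, 3.1]. Speed limits (rad/s): [2.79, 2.79, 3.14, 3.14, 3.14, 3.14].

### API

Orientations are given as a unit quaternion [x, y, z, w].
In Python, from bench import readout, imaging, arm gives the robot as it stands.
- The arm moves only by the tool arm_command, never from a script. Its argument "increments" is a list of rows, each a list of 3 entries, a list of its own where there are three numbers: the turn, a rotation vector about the world's x, y, z in degrees, then the shift along the world's x, y, z in mm, then the closure, from 0 (fully open) to 1 (shut). In form: [[[ax, ay, az], [tx, ty, tz], fingers], ...]. A call has exactly 5 rows; each row is the pose to reach, as a shift and turn from the pose measured when the call began; what a row does not reach only later rows make up. A row lasts 1/10 s, in which the tool goes at most 50 mm and 8.59 degrees, less where a joint would pass 70% of its speed; a pose out of reach is approached as far as the arm can. A call with a gripper value outside its range is refused whole. The fingers move at their own pace and stop on an object; the grip force is fixed at half the most. Time passes only in rows, so rows that repeat a pose let the fingers close, or fill a call up. It gives the time, the measured TCP pose, the force and the opening at its end, in the units of the state.
- readout.read_state(): the state, without advancing time (a new reading comes with each control period).
- imaging.get_image(name): name is "side" or "top"; returns (picture, depth): 420x560x3 uint8, blue, green, red; 420x560 float32, mm along the optical axis (not along the pixel's ray), 0 where there is no reading.
- imaging.camera_info(name): a dict with "vfov" (degrees; the focal length in pixels is half the picture's height over the tangent of half this angle, whatever the lens; pixels are square), "cx", "cy" (the principal point, pixels), "eye" and "rotation" of the camera in the world. Camera axes: x right, y down, z forward; pixel columns grow to the right and rows downward; lengths in mm; the calibration is good to about 2 mm. A picture is of the moment at which its call begins. camera_info takes no time and is no camera call.
- arm.job_done(): hands the job in, once; it reports no verdict.
The state is a dict: "clock": time; "joints": joint angles; "joint_vel": joint speeds; "joint_efforts": joint torques, N m; "position": TCP position; "ee_rot": TCP orientation; "contact_force": force on the tool from outside, world axes, zero at the start; "wrist_torque": the same for the moment, N m; "gripper_width": finger opening in mm.
Only numpy, scipy, OpenCV 4.12 (cv2) and the standard library are available. Lean on these libraries where they do the work, as an engineer would, in place of code of your own. Each camera call takes 0.05 s, during which the arm holds its last target. There are 200 camera calls.

## Working session

There is one attempt and no reset: what is moved stays moved. The work goes in short steps, Python scripts to look and compute and a tool call to move; the robot and the scene stay as the last step left them, time stands still between calls to the robot, and variables do not carry over. Pictures are saved under pics/ and viewed, about 12 in all and at most 16, crops included, and the job is handed in when it is done.

Besides the shell and the picture viewer there is one more tool, called after "Request:" in YAML: its name, and indented under it one key for each argument. arm_command: Moves the arm, as the interface text tells. Its arguments: {"type":"object","properties":{"increments":{"type":"array","items":{"type":"array"}}},"required":["increments"]}

```bash
mkdir -p pics; ls; cat > h.py <<'E'
import numpy as np, cv2
from bench import readout, imaging, arm
def cam(n):
    i=imaging.camera_info(n); f=210/np.tan(np.radians(i['vfov'])/2)
    return f,i['cx'],i['cy'],np.array(i['eye'],float),np.array(i['rotation'],float)
def ray(n,u,v,z):
    f,cx,cy,e,R=cam(n); d=R@np.array([(u-cx)/f,(v-cy)/f,1]); return e+d*(z-e[2])/d[2]
def cloud(n,D):
    f,cx,cy,e,R=cam(n); v,u=np.mgrid[:420,:560]
    return (np.stack([(u-cx)/f*D,(v-cy)/f*D,D],-1))@R.T+e
E
python3 - <<'E'
from h import *
for n in('top','side'):
    print(imaging.camera_info(n)); p,d=imaging.get_image(n)
    cv2.imwrite(f'pics/{n}0.png',p); np.save(f'{n}0.npy',d)
print(readout.read_state())
E
```

```text
pics
{'vfov': 46.631583691447204, 'cx': 284.02411776081465, 'cy': 204.3938303902626, 'eye': array([ 403.45863137,  -32.25391531, 1300.37337209]), 'rotation': array([ 0.71622436, -0.69631668,  0.03634661, -0.02906319])}
{'vfov': 47.7001289415482, 'cx': 280.78593848805116, 'cy': 204.56946997756137, 'eye': array([419.76159514, 873.93433789, 744.97861007]), 'rotation': array([-0.04532582,  0.89416067, -0.44477716,  0.02440354])}
{'clock': 0.1, 'joints': array([ 1.39563064e+00,  3.85468615e-01,  6.75226507e-03, -4.13583515e-04,
       -1.19396575e+00, -2.58582198e-01]), 'joint_vel': array([-0.00115986, -0.00263757,  0.00257733,  0.00144355,  0.00029149,
       -0.00065786]), 'joint_efforts': array([-5.07126151e-04, -3.93316519e+01,  1.88930655e+01,  4.19806749e+00,
       -2.59933295e-03,  4.27816417e-06]), 'position': array([262.45372424, 566.65712673, 230.33679692]), 'ee_rot': array([-0.6904228 ,  0.15287813,  0.69063879,  0.15153451]), 'contact_force': array([ 0.07359669, -0.69215372, -0.58126471]), 'wrist_torque': array([-0.04037325, -0.0008947 , -0.00413702]), 'gripper_width': 85.18297577795938}
```

Rotation is a quaternion; fix the helper.

```bash
sed -i "s/np.array(i\['rotation'\],float)/Rotation.from_quat(i['rotation']).as_matrix()/; 1a from scipy.spatial.transform import Rotation" h.py
python3 - <<'E'
from h import *
for n in('top','side'):
    f,cx,cy,e,R=cam(n); print(n,R[:,2],R[:,0], ray(n,280,210,0))
print(Rotation.from_quat(readout.read_state()['ee_rot']).as_matrix())
E
```

```text
top [ 0.09253903 -0.00898598 -0.99566851] [ 0.02764402 -0.99955064  0.01159029] [508.93990102 -33.63643185   0.        ]
side [ 0.08396115 -0.79319228 -0.60315548] [-0.99470007 -0.10276541 -0.00332158] [523.09837535 -82.62672143   0.        ]
[[-7.07311162e-04 -4.20412309e-01 -9.07332899e-01]
 [-1.78987024e-03 -9.07331141e-01  4.20412889e-01]
 [-9.99998148e-01  1.92137088e-03 -1.10718036e-04]]
```

View pics/top0.png

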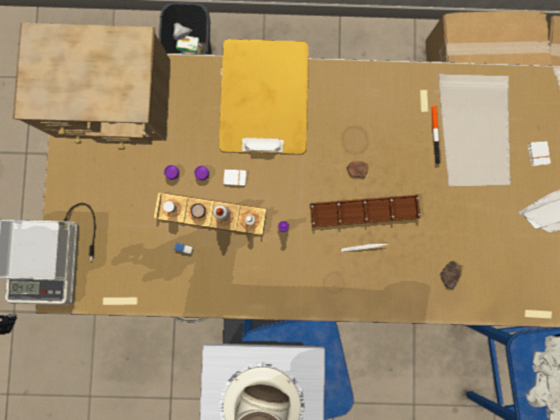

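View pics/side0.png

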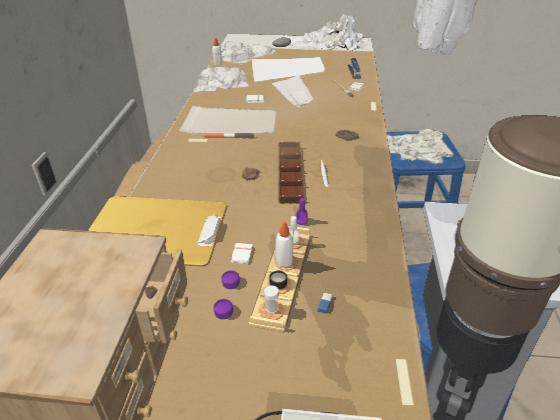

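```bash
cat >> h.py <<'E'
def proj(n,P):
    f,cx,cy,e,R=cam(n); q=(np.asarray(P,float)-e)@R; return np.array([cx+f*q[0]/q[2],cy+f*q[1]/q[2],q[2]])
E
python3 - <<'E'
from h import *
np.set_printoptions(suppress=True,precision=1)
for n in('top','side'):
    D=np.load(n+'0.npy'); C=cloud(n,D)
    print(n,proj(n,[262,567,231]),proj(n,[0,0,0]))
    pts={'top':[(200,400),(262,400),(280,280),(40,260),(100,60),(150,300),(5,323),(170,207),(198,210),(221,211),(249,218),(283,226),(172,172),(202,172),(312,225),(418,197),(330,212),(160,180+20),(265,230)],
     'side':[(490,220),(460,380),(270,298),(278,280),(284,250),(294,235),(302,215),(290,170),(330,300)]}[n]
    for u,v in pts: print(u,v,D[v,u],C[v,u])
E
```

```text
top [  -2.5  307.9 1046.3] [ 261.4  406.2 1257.1]
200 400 1988.2927 [-216.5  269.8 -756.9]
262 400 1051.4116 [ 79.3  -6.3 214. ]
280 280 1292.3326 [323.2 -38.9  -5. ]
40 260 1188.5435 [362.  548.2  97.6]
100 60 1121.4396 [826.3 390.5 209.5]
150 300 1275.3468 [262.7 299.8   3.4]
5 323 951.64355 [245.9 497.3 325.2]
170 207 1236.0758 [503.3 245.6  65.7]
198 210 1272.1794 [500.4 180.4  29.8]
221 211 1188.2985 [493.1 110.2 114. ]
249 218 1219.6833 [480.   43.4  81.8]
283 226 1229.8094 [462.9 -42.3  70.8]
172 172 1293.4777 [600.5 255.8  17. ]
202 172 1291.4048 [602.4 175.9  20. ]
312 225 1301.3475 [ 471.2 -120.2    0.5]
418 197 1291.7223 [ 552.3 -398.3   20.2]
330 212 1294.3541 [ 506.5 -166.5   11.2]
160 200 1284.2054 [524.8 283.3  19. ]
265 230 1294.6709 [454.1   4.7   4.4]
side [448.  411.3 540.2] [ 499.5  245.1 1107.3]
490 220 343.99014 [297.3 592.2 528.1]
460 380 445.61026 [280.2 602.  344.4]
270 298 906.31213 [505.7 264.2  56.2]
278 280 979.78577 [498.5 190.8  29.9]
284 250 1000.89624 [491.4 136.8  64.9]
294 235 1075.8127 [476.2  58.9  41. ]
302 215 1150.4723 [463.7 -28.7  30.7]
290 170 1349.418 [ 512.9 -258.1    9.3]
330 300 963.5042 [389.9 215.6   9.1]
```

```bash
python3 - <<'E'
from h import *
p=cv2.imread('pics/top0.png')
cv2.imwrite('pics/crop0.png',cv2.resize(p[160:260,145:295],None,fx=5,fy=5,interpolation=cv2.INTER_CUBIC))
cv2.imwrite('pics/crop1.png',cv2.resize(p[180:240,300:430],None,fx=6,fy=6,interpolation=cv2.INTER_CUBIC))
E
```

```text
(no output)
```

View pics/crop0.png

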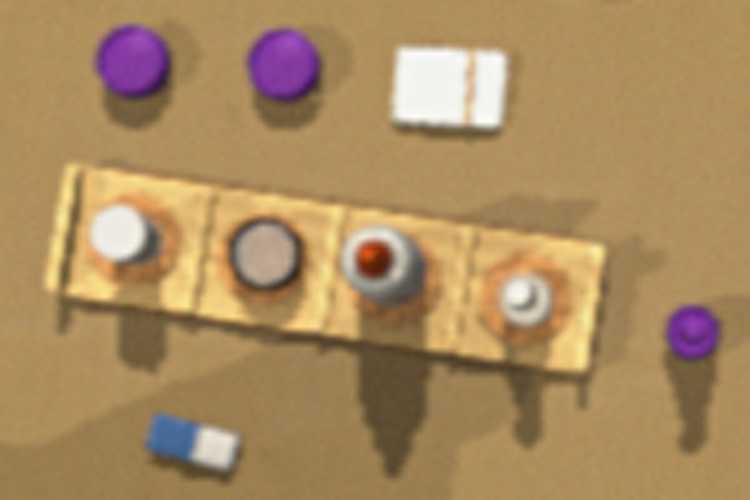

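View pics/crop1.png

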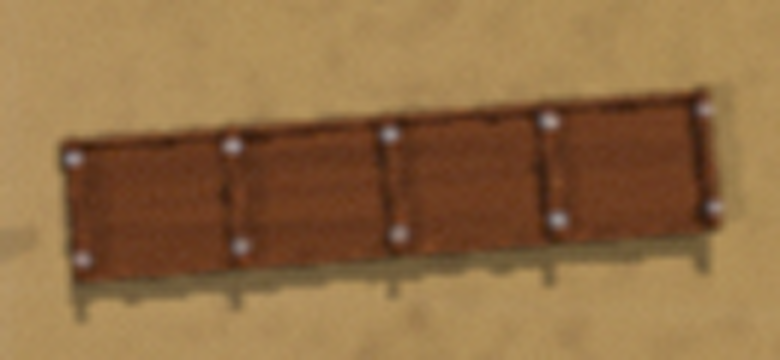

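```bash
python3 - <<'E'
from h import *
np.set_printoptions(suppress=True,precision=1)
nails=[(73,158),(82,260),(232,146),(240,246),(390,134),(398,234),(548,121),(558,219),(704,108),(714,207)]
W=np.array([ray('top',300+(a+.5)/6-.5,180+(b+.5)/6-.5,22)[:2] for a,b in nails])
c=W.mean(0); mid=W.reshape(5,2,2).mean(1); print('nailmid',mid, 'spacing',np.linalg.norm(np.diff(mid,axis=0),axis=1),'sep',np.linalg.norm(W[0::2]-W[1::2],axis=1))
k=np.polyfit(mid[:,1],mid[:,0],1)[0]; yaw=-np.arctan(k); print('new c',c,'yaw',yaw)
ya=np.array([-np.sin(yaw),np.cos(yaw)])
for s in(105,35,-35,-105): print(s,c+ya*s)
p=cv2.imread('pics/top0.png'); hsv=cv2.cvtColor(p,cv2.COLOR_BGR2HSV)
m=((p[:,:,2]<150)&(p[:,:,2].astype(int)-p[:,:,0]>25)&(hsv[:,:,0]<13)).astype(np.uint8); m[:, :300]=0;m[:,430:]=0;m[:180]=0;m[240:]=0
m=cv2.morphologyEx(m,cv2.MORPH_OPEN,np.ones((3,3)))
cn=max(cv2.findContours(m,0,1)[0],key=cv2.contourArea); b=cv2.boxPoints(cv2.minAreaRect(cn))
B=np.array([ray('top',u,v,15)[:2] for u,v in b]); print('mask box',B.mean(0),np.linalg.norm(np.diff(B,axis=0),axis=1))
# old board corners from the crop
cr=[(68,163),(605,243),(588,374),(45,293)]; zc=[26,26,26,26]
B=np.array([ray('top',145+(a+.5)/5-.5,160+(b+.5)/5-.5,22)[:2] for a,b in cr]); oc=B.mean(0)
print('old corners',B,oc,np.linalg.norm(np.diff(B,axis=0),axis=1))
d=B[0]+B[3]-B[1]-B[2]; yo=np.arctan2(-d[0],d[1]); print('old yaw',yo)
yb=np.array([-np.sin(yo),np.cos(yo)])
tops=dict(vial=(121,234,65),loupe=(265,253,33),glue=(374,257,125),varn=(522,292,82))
side=dict(vial=(270,292,65))
for (n,(a,b_,z)),s in zip(tops.items(),(105,35,-35,-105)):
    print(n,ray('top',145+(a+.5)/5-.5,160+(b_+.5)/5-.5,z)[:2],'seat',oc+yb*s)
p=cv2.imread('pics/side0.png')
cv2.imwrite('pics/crop2.png',cv2.resize(p[190:335,225:345],None,fx=4,fy=4,interpolation=cv2.INTER_CUBIC))
E
```

```text
nailmid [[ 498.  -119.4]
 [ 505.7 -188.9]
 [ 513.  -258.4]
 [ 521.1 -328.4]
 [ 528.6 -397.2]] spacing [69.9 69.8 70.5 69.2] sep [45.  44.1 44.2 43.4 43.9]
new c [ 513.3 -258.5] yaw 0.11003293748605827
105 [ 501.7 -154.1]
35 [ 509.4 -223.7]
-35 [ 517.1 -293.2]
-105 [ 524.8 -362.8]
mask box [ 512.6 -258.6] [285.3  61.2 284.1]
old corners [[545.  288.3]
 [510.8   4.4]
 [441.7  11.2]
 [476.1 296.8]] [493.4 150.2] [286.   69.4 287.7]
old yaw -0.11981176674632323
vial [504.8 248.9] seat [506.  254.4]
loupe [499.6 180.9] seat [497.6 184.9]
glue [492.2 112.8] seat [489.2 115.4]
varn [480.   43.4] seat [480.9  45.9]
```

View pics/crop2.png

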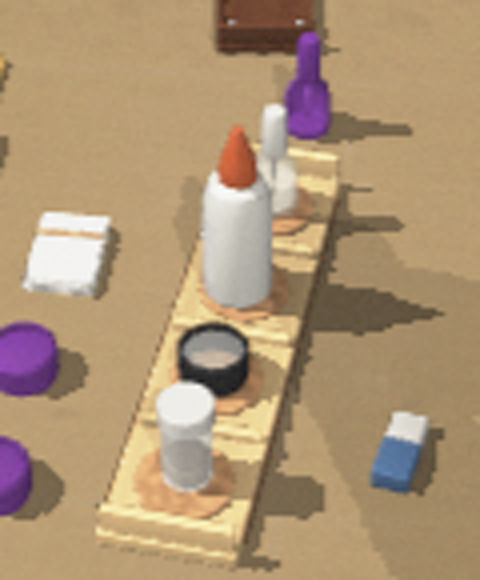

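```bash
python3 - <<'E'
from h import *
np.set_printoptions(suppress=True,precision=1)
for n,a,b,z in(('vial',186,404,65),('loupe',214,347,33),('glue',237,128,125),('varn',274,107,82)):
    print(n,ray('side',225+(a+.5)/4-.5,190+(b+.5)/4-.5,z)[:2])
print([ray('top',145+a/5,160+b/5,15)[:2] for a,b in((393,128),(508,130),(395,45))])
E
```

```text
vial [504.8 253.3]
loupe [499.  183.4]
glue [493.7 116.1]
varn [480.  43.]
[array([568.4, 117.9]), array([569.1,  56.9]), array([613. , 118.6])]
```

Request:
arm_command:
  increments:
    - [[0,0,-8],[30,-45,10],0]
    - [[0,0,-16],[65,-85,20],0]
    - [[0,0,-24],[100,-125,25],0]
    - [[0,0,-32],[125,-165,25],0]
    - [[0,0,-40],[140,-200,25],0]

```text
clock: 0.6
position: [403.6, 365.0, 255.1]
ee_rot: [-0.595, 0.382, 0.596, 0.38]
contact_force: [0.4, -0.4, -0.6]
gripper_width: 85.4
```

Request:
arm_command:
  increments:
    - [[0,0,-8],[18,-45,0],0]
    - [[0,0,-16],[36,-90,0],0]
    - [[0,0,-24],[54,-135,-10],0]
    - [[0,0,-32.1],[72,-180,-20],0]
    - [[0,0,-32.1],[89,-222,-30],0]

```text
clock: 1.1
position: [492.7, 140.8, 224.7]
ee_rot: [-0.466, 0.532, 0.467, 0.531]
contact_force: [1.1, 1.1, 0.6]
gripper_width: 85.2
```

```bash
cat > st.py <<'E'
from h import *
s=readout.read_state(); R=Rotation.from_quat(s['ee_rot']).as_matrix()
a=np.degrees(np.arctan2(R[1,1],R[0,1])); print('pos',s['position'].round(1),'jaw angle mod180',round((a+90)%180-90,2),'tilt',(R[:2,0]).round(3),'w',round(s['gripper_width'],1),'F',s['contact_force'].round(1),'t',s['clock'],'j6',s['joints'][[0,5]].round(2))
E
python3 st.py
```

```text
pos [492.7 140.8 224.7] jaw angle mod180 -7.46 tilt [-0.002  0.   ] w 85.2 F [1.1 1.1 0.6] t 1.1 j6 [ 0.59 -0.72]
```

Request:
arm_command:
  increments:
    - [[0,0,0.6],[0,-26,-20],0]
    - [[0,0,0.6],[0.5,-26,-60],0]
    - [[0,0,0.6],[0.5,-26,-105],0]
    - [[0,0,0.6],[0.5,-26,-150],0]
    - [[0,0,0.6],[0.5,-26,-168],0]

```text
clock: 1.6
position: [490.2, 113.1, 52.4]
ee_rot: [-0.467, 0.533, 0.47, 0.526]
contact_force: [-0.1, 0.6, -0.4]
gripper_width: 85.3
```

```bash
python3 st.py; python3 - <<'E'
from h import *
p,d=imaging.get_image('side'); cv2.imwrite('pics/s1.png',cv2.resize(p[150:350,180:400],None,fx=3,fy=3))
E
```

```text
pos [490.2 113.1  52.4] jaw angle mod180 -6.95 tilt [-0.01  -0.003] w 85.3 F [-0.1  0.6 -0.4] t 1.6 j6 [ 0.55 -0.67]
```

View pics/s1.png

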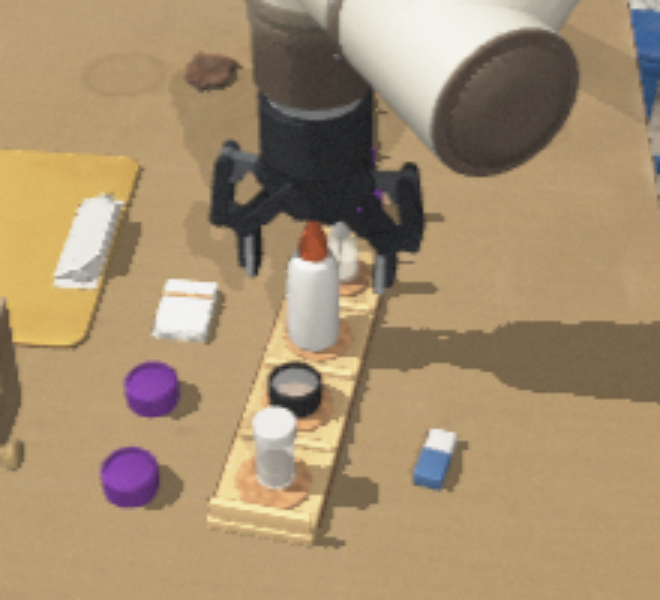

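The picture shows the open jaws straddling the glue bottle (tip at about 313,230 in the crop), with the nozzle just clear of the gripper's body. I'll rise a little and close.

Request:
arm_command:
  increments:
    - [[0,0,0],[2,1,6],0]
    - [[0,0,0],[2,1,6],0.5]
    - [[0,0,0],[2,1,6],1]
    - [[0,0,0],[2,1,6],1]
    - [[0,0,0],[2,1,6],1]

```text
clock: 2.15
position: [493.5, 114.7, 59.3]
ee_rot: [-0.468, 0.532, 0.47, 0.526]
contact_force: [-1.3, 0.1, 2.7]
gripper_width: 35.3
```

Request:
arm_command:
  increments:
    - [[0,0,0],[0,0,0],1]
    - [[0,0,0],[0,0,0],1]
    - [[0,0,0],[0,0,0],1]
    - [[0,0,0],[0,0,0],1]
    - [[0,0,0],[0,0,0],1]

```text
clock: 2.65
position: [493.5, 114.7, 59.3]
ee_rot: [-0.468, 0.532, 0.47, 0.526]
contact_force: [0.2, 0.1, 2.0]
gripper_width: 35.5
```

```bash
python3 st.py
```

```text
pos [493.5 114.7  59.3] jaw angle mod180 -6.86 tilt [-0.007 -0.003] w 35.5 F [0.2 0.1 2. ] t 2.65 j6 [ 0.55 -0.67]
```

Request:
arm_command:
  increments:
    - [[0,0,0],[0,0,30],1]
    - [[0,0,0],[0,0,65],1]
    - [[0,0,0],[0,0,100],1]
    - [[0,0,3],[2,-40,100],1]
    - [[0,0,6],[4,-85,100],1]

```text
clock: 3.15
position: [498.2, 30.0, 160.6]
ee_rot: [-0.497, 0.504, 0.498, 0.501]
contact_force: [0.5, 0.2, 0.1]
gripper_width: 35.1
```

Request:
arm_command:
  increments:
    - [[0,0,2],[2,-45,0],1]
    - [[0,0,4],[5,-90,0],1]
    - [[0,0,6],[8,-135,0],1]
    - [[0,0,7],[10,-180,0],1]
    - [[0,0,7],[12,-225,0],1]

```text
clock: 3.65
position: [509.8, -196.7, 160.2]
ee_rot: [-0.527, 0.473, 0.528, 0.469]
contact_force: [0.7, 1.0, -0.8]
gripper_width: 34.7
```

```bash
python3 st.py
```

```text
pos [ 509.8 -196.7  160.2] jaw angle mod180 6.47 tilt [-0.004 -0.003] w 34.7 F [ 0.7  1.  -0.8] t 3.65 j6 [-0.07  0.18]
```

Request:
arm_command:
  increments:
    - [[0,0,0],[0,-27,0],1]
    - [[0,0,0],[0,-27,-30],1]
    - [[0,0,0],[0,-27,-65],1]
    - [[0,0,0],[0,-27,-88],1]
    - [[0,0,0],[0,-27,-93],1]

```text
clock: 4.15
position: [507.3, -223.5, 63.9]
ee_rot: [-0.525, 0.474, 0.53, 0.468]
contact_force: [0.1, 0.1, -1.0]
gripper_width: 35.4
```

```bash
python3 st.py;  python3 - <<'E'
from h import *
p,d=imaging.get_image('side'); cv2.imwrite('pics/s2.png',cv2.resize(p[80:280,200:400],None,fx=3,fy=3))
E
```

```text
pos [ 507.3 -223.5   63.9] jaw angle mod180 6.41 tilt [-0.011 -0.001] w 35.4 F [ 0.1  0.1 -1. ] t 4.15 j6 [-0.12  0.23]
```

View pics/s2.png

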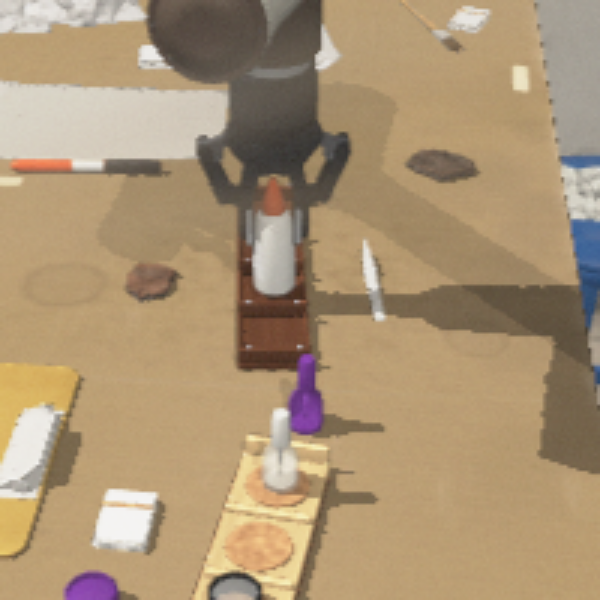

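The glue bottle (crop 273,240) hangs upright above the second compartment; lowering slowly.

Request:
arm_command:
  increments:
    - [[0,0,0],[1,0,-3],1]
    - [[0,0,0],[2,0,-6],1]
    - [[0,0,0],[2,0,-8],1]
    - [[0,0,0],[2,0,-9],1]
    - [[0,0,0],[2,0,-9.5],1]

```text
clock: 4.7
position: [510.5, -223.6, 55.8]
ee_rot: [-0.526, 0.474, 0.529, 0.469]
contact_force: [-0.5, -0.3, -0.4]
gripper_width: 35.2
```

```bash
python3 st.py
```

```text
pos [ 510.5 -223.6   55.8] jaw angle mod180 6.45 tilt [-0.008 -0.002] w 35.2 F [-0.5 -0.3 -0.4] t 4.7 j6 [-0.12  0.23]
```

Request:
arm_command:
  increments:
    - [[0,0,0],[-1,0,-0.5],1]
    - [[0,0,0],[-1,0,-1],1]
    - [[0,0,0],[-1,0,-1.5],1]
    - [[0,0,0],[-1,0,-1.5],1]
    - [[0,0,0],[-1,0,-1.5],1]

```text
clock: 5.2
position: [509.5, -223.6, 54.4]
ee_rot: [-0.526, 0.474, 0.529, 0.469]
contact_force: [-0.6, -0.1, -0.3]
gripper_width: 35.3
```

```bash
python3 st.py
```

```text
pos [ 509.5 -223.6   54.4] jaw angle mod180 6.46 tilt [-0.008 -0.002] w 35.3 F [-0.6 -0.1 -0.3] t 5.2 j6 [-0.12  0.23]
```

Request:
arm_command:
  increments:
    - [[0,0,0],[0,0,-0.5],1]
    - [[0,0,0],[0,0,-1],1]
    - [[0,0,0],[0,0,-1],1]
    - [[0,0,0],[0,0,-1],1]
    - [[0,0,0],[0,0,-1],1]

```text
clock: 5.7
position: [509.5, -223.8, 54.3]
ee_rot: [-0.526, 0.474, 0.529, 0.468]
contact_force: [-1.6, 0.6, 6.1]
gripper_width: 35.3
```

Request:
arm_command:
  increments:
    - [[0,0,0],[0,0,0],0.45]
    - [[0,0,0],[0,0,0],0.3]
    - [[0,0,0],[0,0,0],0.15]
    - [[0,0,0],[0,0,0],0]
    - [[0,0,0],[0,0,0],0]

```text
clock: 6.2
position: [509.5, -223.8, 54.1]
ee_rot: [-0.526, 0.474, 0.529, 0.468]
contact_force: [-0.2, -0.3, -0.6]
gripper_width: 85.3
```

```bash
python3 st.py
```

```text
pos [ 509.5 -223.8   54.1] jaw angle mod180 6.48 tilt [-0.008 -0.003] w 85.3 F [-0.2 -0.3 -0.6] t 6.2 j6 [-0.12  0.23]
```

Request:
arm_command:
  increments:
    - [[0,0,0],[0,0,35],0]
    - [[0,0,0],[0,0,80],0]
    - [[0,0,-2],[-3,15,110],0]
    - [[0,0,-5],[-8,63,110],0]
    - [[0,0,-8],[-14,110,110],0]

```text
clock: 6.7
position: [495.9, -113.0, 165.3]
ee_rot: [-0.491, 0.509, 0.493, 0.506]
contact_force: [1.3, 0.1, -0.8]
gripper_width: 85.3
```

Request:
arm_command:
  increments:
    - [[0,0,-2],[-4,45,0],0]
    - [[0,0,-5],[-8,90,0],0]
    - [[0,0,-5.4],[-12,130,-10],0]
    - [[0,0,-5.4],[-15,155,-20],0]
    - [[0,0,-5.4],[-15.5,157,-30],0]

```text
clock: 7.2
position: [480.4, 46.4, 135.2]
ee_rot: [-0.468, 0.531, 0.47, 0.528]
contact_force: [0.2, -0.4, -0.2]
gripper_width: 85.3
```

```bash
python3 st.py;  python3 - <<'E'
from h import *
p,d=imaging.get_image('side'); cv2.imwrite('pics/s3.png',cv2.resize(p[100:300,200:400],None,fx=3,fy=3))
E
```

```text
pos [480.4  46.4 135.2] jaw angle mod180 -6.96 tilt [-0.004  0.   ] w 85.3 F [ 0.2 -0.4 -0.2] t 7.2 j6 [ 0.43 -0.55]
```

View pics/s3.png

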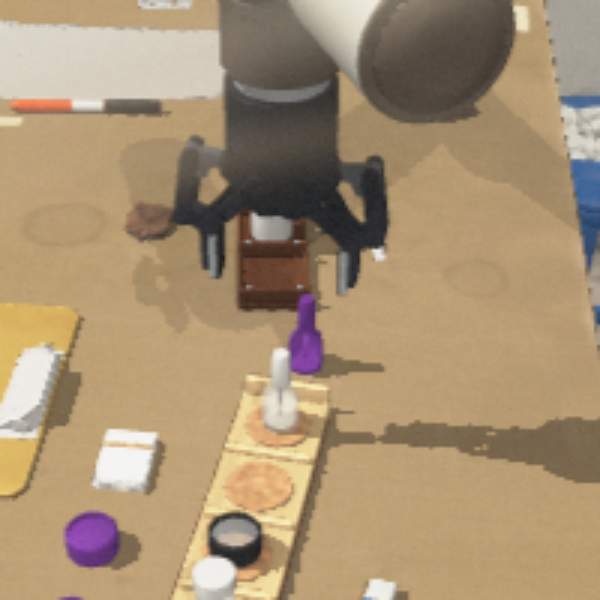

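The glue bottle stands in its compartment (partly hidden); the varnish bottle (280,395) is next, below the jaws.

Request:
arm_command:
  increments:
    - [[0,0,0],[0,-3.4,-40],0]
    - [[0,0,0],[0,-3.4,-75],0]
    - [[0,0,0],[0,-3.4,-100],0]
    - [[0,0,0],[0,-3.4,-110],0]
    - [[0,0,0],[0,-3.4,-114],0]

```text
clock: 7.75
position: [479.0, 40.6, 18.5]
ee_rot: [-0.466, 0.533, 0.47, 0.527]
contact_force: [0.1, -0.1, 0.7]
gripper_width: 85.1
```

```bash
python3 st.py
```

```text
pos [479.   40.6  18.5] jaw angle mod180 -7.12 tilt [-0.01  -0.002] w 85.1 F [ 0.1 -0.1  0.7] t 7.75 j6 [ 0.42 -0.54]
```

Request:
arm_command:
  increments:
    - [[0,0,0],[1,2,1],0]
    - [[0,0,0],[1,2,1],0.4]
    - [[0,0,0],[1,2,1],0.7]
    - [[0,0,0],[1,2,1],1]
    - [[0,0,0],[1,2,1],1]

```text
clock: 8.25
position: [480.2, 42.8, 20.1]
ee_rot: [-0.466, 0.533, 0.47, 0.527]
contact_force: [0.6, 0.3, 2.1]
gripper_width: 28.5
```

Request:
arm_command:
  increments:
    - [[0,0,0],[0,0,0],1]
    - [[0,0,0],[0,0,0],1]
    - [[0,0,0],[0,0,0],1]
    - [[0,0,0],[0,0,0],1]
    - [[0,0,0],[0,0,0],1]

```text
clock: 8.75
position: [480.4, 42.9, 20.4]
ee_rot: [-0.466, 0.533, 0.47, 0.527]
contact_force: [-0.9, 0.5, 5.7]
gripper_width: 26.2
```

```bash
python3 st.py
```

```text
pos [480.4  42.9  20.4] jaw angle mod180 -7.1 tilt [-0.009 -0.001] w 26.2 F [-0.9  0.5  5.7] t 8.75 j6 [ 0.43 -0.55]
```

Request:
arm_command:
  increments:
    - [[0,0,0],[0,0,20],1]
    - [[0,0,0],[0,0,55],1]
    - [[0,0,0],[0,0,85],1]
    - [[0,0,3],[3,-30,90],1]
    - [[0,0,6],[6,-65,90],1]

```text
clock: 9.25
position: [487.3, -21.8, 111.7]
ee_rot: [-0.495, 0.505, 0.497, 0.502]
contact_force: [0.3, 0.3, 0.1]
gripper_width: 26.7
```

Request:
arm_command:
  increments:
    - [[0,0,2],[4,-40,0],1]
    - [[0,0,4],[8,-80,0],1]
    - [[0,0,6],[12,-115,0],1]
    - [[0,0,7],[15,-130,0],1]
    - [[0,0,7.4],[15.3,-132,-15],1]

```text
clock: 9.75
position: [504.0, -156.0, 97.4]
ee_rot: [0.528, -0.472, -0.527, -0.47]
contact_force: [-0.3, -0.1, -0.8]
gripper_width: 26.2
```

```bash
python3 st.py;  python3 - <<'E'
from h import *
p,d=imaging.get_image('side'); cv2.imwrite('pics/s4.png',cv2.resize(p[80:280,200:400],None,fx=3,fy=3))
E
```

```text
pos [ 504.  -156.    97.4] jaw angle mod180 6.44 tilt [-0.001 -0.002] w 26.2 F [-0.3 -0.1 -0.8] t 9.75 j6 [0.01 0.1 ]
```

View pics/s4.png

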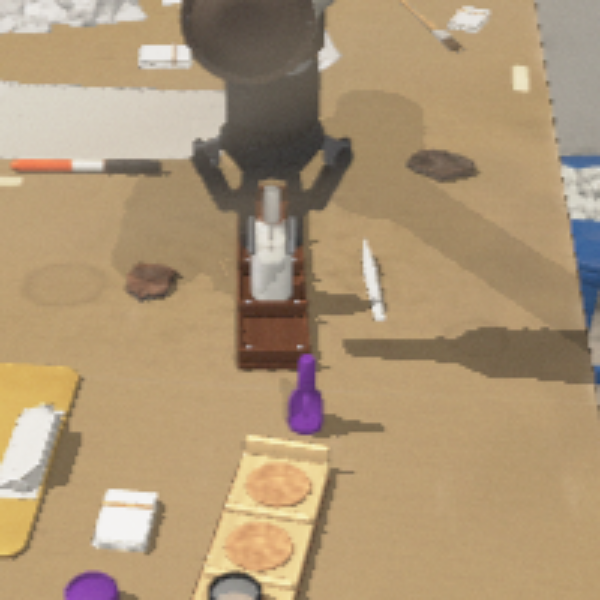

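The varnish bottle is held upright above the first compartment (crop 272,205), with the glue bottle standing behind.

Request:
arm_command:
  increments:
    - [[0,0,0],[-1,2,-25],1]
    - [[0,0,0],[-1,2,-50],1]
    - [[0,0,0],[-1,2,-67],1]
    - [[0,0,0],[-1,2,-73],1]
    - [[0,0,0],[-1,2,-76],1]

```text
clock: 10.3
position: [499.9, -152.8, 17.2]
ee_rot: [-0.525, 0.474, 0.53, 0.469]
contact_force: [0.2, -0.4, 0.2]
gripper_width: 26.3
```

```bash
python3 st.py
```

```text
pos [ 499.9 -152.8   17.2] jaw angle mod180 6.42 tilt [-0.01  -0.001] w 26.3 F [ 0.2 -0.4  0.2] t 10.3 j6 [0.01 0.1 ]
```

Request:
arm_command:
  increments:
    - [[0,0,0],[1,-1,0],1]
    - [[0,0,0],[2,-1,0],1]
    - [[0,0,0],[2,-1,-1],1]
    - [[0,0,0],[2,-1,-1.5],1]
    - [[0,0,0],[2,-1,-2],1]

```text
clock: 10.8
position: [502.0, -153.8, 15.5]
ee_rot: [-0.525, 0.474, 0.529, 0.469]
contact_force: [0.3, 0.1, -1.2]
gripper_width: 26.3
```

```bash
python3 st.py
```

```text
pos [ 502.  -153.8   15.5] jaw angle mod180 6.42 tilt [-0.009 -0.001] w 26.3 F [ 0.3  0.1 -1.2] t 10.8 j6 [0.01 0.1 ]
```

Request:
arm_command:
  increments:
    - [[0,0,0],[0,0,-0.5],1]
    - [[0,0,0],[0,0,-1],1]
    - [[0,0,0],[0,0,-1.3],1]
    - [[0,0,0],[0,0,-1.3],1]
    - [[0,0,0],[0,0,-1.3],1]

```text
clock: 11.3
position: [502.0, -153.9, 15.3]
ee_rot: [-0.525, 0.474, 0.529, 0.469]
contact_force: [-3.1, 0.7, 7.9]
gripper_width: 26.1
```

```bash
python3 st.py
```

```text
pos [ 502.  -153.9   15.3] jaw angle mod180 6.45 tilt [-0.009 -0.001] w 26.1 F [-3.1  0.7  7.9] t 11.3 j6 [0.01 0.1 ]
```

Request:
arm_command:
  increments:
    - [[0,0,0],[0,0,0],0.6]
    - [[0,0,0],[0,0,0],0.4]
    - [[0,0,0],[0,0,0],0.2]
    - [[0,0,0],[0,0,0],0]
    - [[0,0,0],[0,0,0],0]

```text
clock: 11.8
position: [502.0, -153.9, 15.2]
ee_rot: [-0.525, 0.474, 0.529, 0.469]
contact_force: [-0.4, -0.3, 0.4]
gripper_width: 85.2
```

Request:
arm_command:
  increments:
    - [[0,0,0],[0,0,30],0]
    - [[0,0,0],[0,0,75],0]
    - [[0,0,0],[0,10,115],0]
    - [[0,0,-3],[0,55,120],0]
    - [[0,0,-6],[0,103,120],0]

```text
clock: 12.3
position: [503.0, -50.3, 137.3]
ee_rot: [-0.499, 0.5, 0.502, 0.498]
contact_force: [-0.1, 0.1, -0.0]
gripper_width: 85.6
```

Request:
arm_command:
  increments:
    - [[0,0,-2],[0,48,0],0]
    - [[0,0,-4],[0,96,0],0]
    - [[0,0,-6],[1,144,0],0]
    - [[0,0,-7.3],[2,192,0],0]
    - [[0,0,-7.3],[3,235,0],0]

```text
clock: 12.8
position: [505.7, 186.9, 137.3]
ee_rot: [-0.467, 0.531, 0.469, 0.529]
contact_force: [0.8, -0.9, 0.6]
gripper_width: 85.5
```

```bash
python3 st.py;  python3 - <<'E'
from h import *
p,d=imaging.get_image('side'); cv2.imwrite('pics/s5.png',cv2.resize(p[110:330,200:400],None,fx=2.7,fy=2.7))
E
```

```text
pos [505.7 186.9 137.3] jaw angle mod180 -7.12 tilt [-0.004  0.001] w 85.5 F [ 0.8 -0.9  0.6] t 12.8 j6 [ 0.65 -0.77]
```

View pics/s5.png

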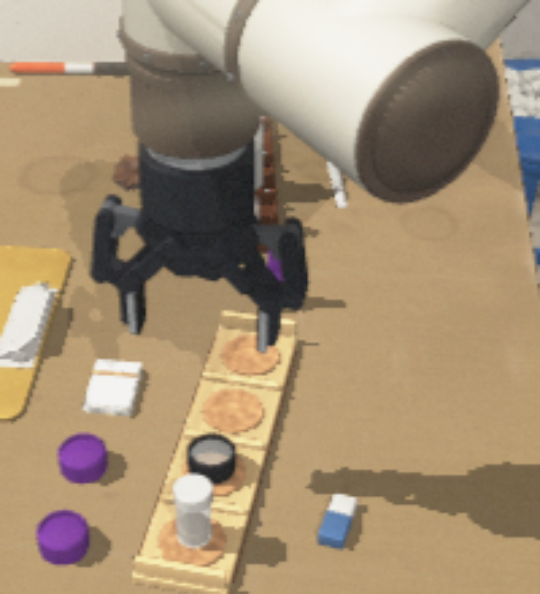

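The loupe (211,458) and vial (193,510) remain, undisturbed; the vial next.

Request:
arm_command:
  increments:
    - [[0,0,0],[-1,40,0],0]
    - [[0,0,0],[-1,63,-15],0]
    - [[0,0,0],[-1,64,-40],0]
    - [[0,0,0],[0,64,-70],0]
    - [[0,0,0],[0,64,-85],0]

```text
clock: 13.35
position: [505.9, 255.4, 49.8]
ee_rot: [-0.468, 0.53, 0.471, 0.528]
contact_force: [-0.3, -0.2, -0.0]
gripper_width: 85.5
```

Request:
arm_command:
  increments:
    - [[0,0,0],[0,0,-10],0]
    - [[0,0,0],[0,0,-18],0]
    - [[0,0,0],[0,0,-25],0]
    - [[0,0,0],[0,0,-29],0]
    - [[0,0,0],[0,0,-31],0]

```text
clock: 13.85
position: [506.1, 255.5, 18.9]
ee_rot: [-0.468, 0.53, 0.471, 0.528]
contact_force: [-0.6, 0.5, -0.1]
gripper_width: 85.0
```

```bash
python3 st.py
```

```text
pos [506.1 255.5  18.9] jaw angle mod180 -6.84 tilt [-0.004  0.002] w 85.0 F [-0.6  0.5 -0.1] t 13.85 j6 [ 0.75 -0.87]
```

Correct y by −4, then close.

Request:
arm_command:
  increments:
    - [[0,0,0],[-1,-4,0],0]
    - [[0,0,0],[-1,-4,0],0]
    - [[0,0,0],[-1,-4,0],0.5]
    - [[0,0,0],[-1,-4,0],1]
    - [[0,0,0],[-1,-4,0],1]

```text
clock: 14.35
position: [505.2, 251.6, 19.2]
ee_rot: [-0.468, 0.529, 0.471, 0.528]
contact_force: [0.4, 0.7, -0.5]
gripper_width: 43.7
```

Request:
arm_command:
  increments:
    - [[0,0,0],[0,0,0],1]
    - [[0,0,0],[0,0,0],1]
    - [[0,0,0],[0,0,0],1]
    - [[0,0,0],[0,0,0],1]
    - [[0,0,0],[0,0,0],1]

```text
clock: 14.85
position: [505.3, 251.8, 19.4]
ee_rot: [-0.468, 0.529, 0.471, 0.529]
contact_force: [-1.2, -0.2, 2.6]
gripper_width: 25.2
```

```bash
python3 st.py
```

```text
pos [505.3 251.8  19.4] jaw angle mod180 -6.83 tilt [-0.003  0.002] w 25.2 F [-1.2 -0.2  2.6] t 14.85 j6 [ 0.75 -0.86]
```

Request:
arm_command:
  increments:
    - [[0,0,0],[0,0,25],1]
    - [[0,0,0],[0,0,70],1]
    - [[0,0,0],[0,0,115],1]
    - [[0,0,0],[0,-15,150],1]
    - [[0,0,3],[0,-60,155],1]

```text
clock: 15.35
position: [508.5, 194.9, 179.5]
ee_rot: [-0.484, 0.511, 0.485, 0.519]
contact_force: [1.0, -0.5, -0.0]
gripper_width: 25.1
```

Request:
arm_command:
  increments:
    - [[0,0,2],[2,-47,0],1]
    - [[0,0,4],[4,-94,0],1]
    - [[0,0,5],[6,-141,0],1]
    - [[0,0,6],[8,-188,0],1]
    - [[0,0,6],[10,-235,0],1]

```text
clock: 15.85
position: [518.0, -41.9, 179.3]
ee_rot: [-0.511, 0.485, 0.512, 0.492]
contact_force: [0.7, 0.3, -0.6]
gripper_width: 24.9
```

Request:
arm_command:
  increments:
    - [[0,0,2],[2,-47,0],1]
    - [[0,0,3],[4,-94,0],1]
    - [[0,0,4],[6,-141,0],1]
    - [[0,0,4],[8,-188,0],1]
    - [[0,0,4],[10,-235,0],1]

```text
clock: 16.35
position: [527.7, -278.8, 179.0]
ee_rot: [-0.527, 0.467, 0.529, 0.474]
contact_force: [1.4, 1.3, -0.6]
gripper_width: 25.3
```

```bash
python3 st.py
```

```text
pos [ 527.7 -278.8  179. ] jaw angle mod180 6.55 tilt [0.005 0.009] w 25.3 F [ 1.4  1.3 -0.6] t 16.35 j6 [-0.22  0.34]
```

Request:
arm_command:
  increments:
    - [[0,0,0],[-1,-40,0],1]
    - [[0,0,0],[-2,-75,0],1]
    - [[0,0,0],[-3,-83,-20],1]
    - [[0,0,0],[-3,-83,-60],1]
    - [[0,0,0],[-3,-83,-95],1]

```text
clock: 16.85
position: [524.0, -362.3, 82.3]
ee_rot: [-0.526, 0.467, 0.528, 0.475]
contact_force: [-0.1, 0.3, -0.1]
gripper_width: 25.3
```

Request:
arm_command:
  increments:
    - [[0,0,0],[0,0,-20],1]
    - [[0,0,0],[0,0,-40],1]
    - [[0,0,0],[0,0,-50],1]
    - [[0,0,0],[0,0,-54],1]
    - [[0,0,0],[0,0,-56],1]

```text
clock: 17.35
position: [524.4, -362.5, 26.4]
ee_rot: [-0.527, 0.467, 0.528, 0.475]
contact_force: [-0.2, 0.3, -0.1]
gripper_width: 25.5
```

```bash
python3 st.py
```

```text
pos [ 524.4 -362.5   26.4] jaw angle mod180 6.46 tilt [0.006 0.009] w 25.5 F [-0.2  0.3 -0.1] t 17.35 j6 [-0.36  0.48]
```

Request:
arm_command:
  increments:
    - [[0,0,0],[0,0,-4],1]
    - [[0,0,0],[0,0,-7],1]
    - [[0,0,0],[0,0,-9],1]
    - [[0,0,0],[0,0,-10],1]
    - [[0,0,0],[0,0,-11],1]

```text
clock: 17.85
position: [524.5, -362.5, 15.6]
ee_rot: [-0.527, 0.467, 0.528, 0.475]
contact_force: [0.9, 0.7, -0.3]
gripper_width: 25.0
```

Request:
arm_command:
  increments:
    - [[0,0,0],[0,0,-0.5],1]
    - [[0,0,0],[0,0,-1],1]
    - [[0,0,0],[0,0,-1.5],1]
    - [[0,0,0],[0,0,-1.5],1]
    - [[0,0,0],[0,0,-1.5],1]

```text
clock: 18.35
position: [524.6, -362.6, 14.4]
ee_rot: [-0.527, 0.467, 0.528, 0.475]
contact_force: [-1.3, 0.8, 2.6]
gripper_width: 25.2
```

```bash
python3 st.py;  python3 - <<'E'
from h import *
p,d=imaging.get_image('top'); cv2.imwrite('pics/t6.png',cv2.resize(p[170:250,290:440],None,fx=5,fy=5))
E
```

```text
pos [ 524.6 -362.6   14.4] jaw angle mod180 6.47 tilt [0.007 0.009] w 25.2 F [-1.3  0.8  2.6] t 18.35 j6 [-0.36  0.48]
```

View pics/t6.png

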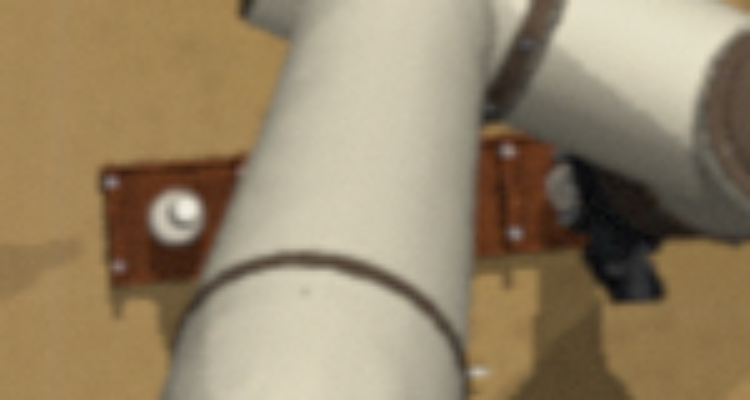

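The varnish bottle (178,215) stands centred in compartment 1; the vial (gripper, 570,195) touches the floor at the predicted height. Release, retreat to the loupe.

Request:
arm_command:
  increments:
    - [[0,0,0],[0,0,0],0.6]
    - [[0,0,0],[0,0,0],0.4]
    - [[0,0,0],[0,0,0],0.2]
    - [[0,0,0],[0,0,0],0]
    - [[0,0,0],[0,0,0],0]

```text
clock: 18.9
position: [524.5, -362.6, 14.3]
ee_rot: [-0.527, 0.467, 0.528, 0.475]
contact_force: [-0.1, -1.2, -0.1]
gripper_width: 85.4
```

Request:
arm_command:
  increments:
    - [[0,0,0],[0,0,30],0]
    - [[0,0,0],[0,0,75],0]
    - [[0,0,0],[0,0,120],0]
    - [[0,0,-2],[0,20,150],0]
    - [[0,0,-4],[-2,65,150],0]

```text
clock: 19.4
position: [525.7, -300.2, 169.8]
ee_rot: [0.513, -0.485, -0.506, -0.496]
contact_force: [1.3, 1.1, 0.6]
gripper_width: 85.6
```

Request:
arm_command:
  increments:
    - [[0,0,-2],[-2,47,0],0]
    - [[0,0,-4],[-4,94,0],0]
    - [[0,0,-5],[-6,141,0],0]
    - [[0,0,-6],[-8,188,0],0]
    - [[0,0,-6],[-10,235,0],0]

```text
clock: 19.9
position: [515.3, -63.4, 170.1]
ee_rot: [-0.487, 0.511, 0.479, 0.522]
contact_force: [1.3, -0.4, 0.4]
gripper_width: 85.3
```

Request:
arm_command:
  increments:
    - [[0,0,-2],[-2,47,0],0]
    - [[0,0,-3],[-4,94,0],0]
    - [[0,0,-3],[-6,141,0],0]
    - [[0,0,-3],[-8,188,0],0]
    - [[0,0,-3],[-10,230,0],0]

```text
clock: 20.4
position: [504.8, 168.8, 170.4]
ee_rot: [-0.474, 0.523, 0.465, 0.534]
contact_force: [0.3, 0.2, 1.0]
gripper_width: 85.8
```

```bash
python3 st.py
```

```text
pos [504.8 168.8 170.4] jaw angle mod180 -6.75 tilt [0.02  0.001] w 85.8 F [0.3 0.2 1. ] t 20.4 j6 [ 0.63 -0.76]
```

Request:
arm_command:
  increments:
    - [[0,0.5,0],[-3,10,-20],0]
    - [[0,1,0],[-5.5,13,-55],0]
    - [[0,1.1,0],[-5.5,13,-90],0]
    - [[0,1.1,0],[-5.5,13,-110],0]
    - [[0,1.1,0],[-5.5,13,-115],0]

```text
clock: 20.9
position: [497.8, 180.9, 53.0]
ee_rot: [-0.469, 0.53, 0.47, 0.527]
contact_force: [-0.4, -1.0, 0.3]
gripper_width: 85.1
```

```bash
python3 st.py
```

```text
pos [497.8 180.9  53. ] jaw angle mod180 -6.76 tilt [-0.004 -0.002] w 85.1 F [-0.4 -1.   0.3] t 20.9 j6 [ 0.65 -0.77]
```

Request:
arm_command:
  increments:
    - [[0,0,0],[1,1,-12],0]
    - [[0,0,0],[1.5,1,-22],0]
    - [[0,0,0],[1.5,1,-30],0]
    - [[0,0,0],[1.5,1,-34],0]
    - [[0,0,0],[1.5,1,-36],0]

```text
clock: 21.4
position: [499.4, 181.9, 16.8]
ee_rot: [-0.469, 0.53, 0.47, 0.527]
contact_force: [0.6, -0.5, -1.2]
gripper_width: 85.5
```

Request:
arm_command:
  increments:
    - [[0,0,0],[0,0,0],0.3]
    - [[0,0,0],[0,0,0],0.6]
    - [[0,0,0],[0,0,0],1]
    - [[0,0,0],[0,0,0],1]
    - [[0,0,0],[0,0,0],1]

```text
clock: 21.9
position: [500.0, 182.2, 17.7]
ee_rot: [-0.47, 0.529, 0.47, 0.528]
contact_force: [0.2, -1.1, 5.4]
gripper_width: 34.5
```

Request:
arm_command:
  increments:
    - [[0,0,0],[0,0,0],1]
    - [[0,0,0],[0,0,0],1]
    - [[0,0,0],[0,0,0],1]
    - [[0,0,0],[0,0,0],1]
    - [[0,0,0],[0,0,0],1]

```text
clock: 22.4
position: [499.9, 182.2, 17.7]
ee_rot: [-0.469, 0.529, 0.47, 0.528]
contact_force: [-1.3, -0.2, 2.5]
gripper_width: 34.9
```

```bash
python3 st.py
```

```text
pos [499.9 182.2  17.7] jaw angle mod180 -6.74 tilt [-0.002 -0.001] w 34.9 F [-1.3 -0.2  2.5] t 22.4 j6 [ 0.65 -0.77]
```

Request:
arm_command:
  increments:
    - [[0,0,0],[0,0,15],1]
    - [[0,0,0],[0,0,50],1]
    - [[0,0,0],[0,0,95],1]
    - [[0,0,0],[0,0,135],1]
    - [[0,0,2],[1,-25,155],1]

```text
clock: 22.9
position: [502.8, 159.3, 176.4]
ee_rot: [-0.48, 0.518, 0.48, 0.521]
contact_force: [0.3, -0.3, -0.7]
gripper_width: 34.6
```

Request:
arm_command:
  increments:
    - [[0,0,2],[2,-47,0],1]
    - [[0,0,4],[4,-94,0],1]
    - [[0,0,6],[6,-141,0],1]
    - [[0,0,8],[7,-188,0],1]
    - [[0,0,8],[8,-235,0],1]

```text
clock: 23.4
position: [510.2, -77.4, 176.1]
ee_rot: [0.515, -0.483, -0.515, -0.486]
contact_force: [1.2, 0.7, -1.2]
gripper_width: 34.7
```

Request:
arm_command:
  increments:
    - [[0,0,2],[2,-45,0],1]
    - [[0,0,3],[4,-90,0],1]
    - [[0,0,3],[6,-135,0],1]
    - [[0,0,3],[8,-175,0],1]
    - [[0,0,3],[8,-205,0],1]

```text
clock: 23.9
position: [517.7, -284.8, 175.2]
ee_rot: [-0.527, 0.47, 0.528, 0.472]
contact_force: [1.0, 0.6, -1.5]
gripper_width: 34.5
```

```bash
python3 st.py;  python3 - <<'E'
from h import *
p,d=imaging.get_image('side'); cv2.imwrite('pics/s7.png',cv2.resize(p[60:260,200:400],None,fx=3,fy=3))
E
```

```text
pos [ 517.7 -284.8  175.2] jaw angle mod180 6.45 tilt [0.002 0.003] w 34.5 F [ 1.   0.6 -1.5] t 23.9 j6 [-0.23  0.35]
```

View pics/s7.png

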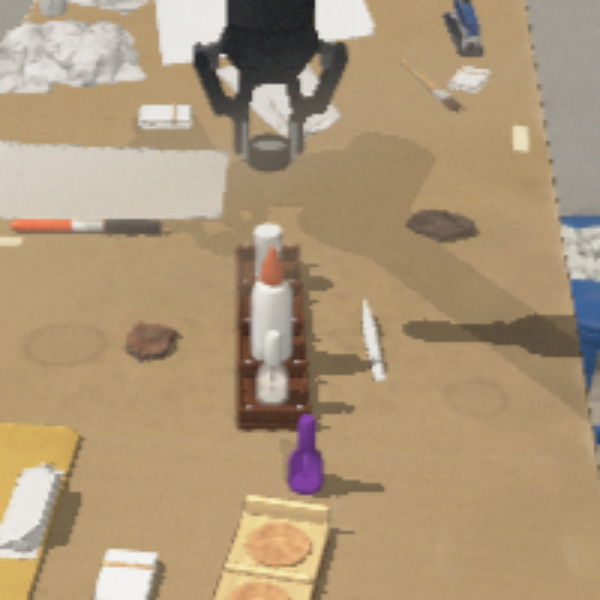

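The loupe (268,152) is held level; vial, glue and varnish stand upright in their compartments. Lowering.

Request:
arm_command:
  increments:
    - [[0,0,0],[0,-6,0],1]
    - [[0,0,0],[0,-8,-30],1]
    - [[0,0,0],[0,-8,-75],1]
    - [[0,0,0],[0,-8,-110],1]
    - [[0,0,0],[0,-8,-120],1]

```text
clock: 24.45
position: [514.7, -294.1, 50.7]
ee_rot: [-0.524, 0.472, 0.53, 0.472]
contact_force: [-0.2, 0.1, -0.6]
gripper_width: 34.6
```

```bash
python3 st.py
```

```text
pos [ 514.7 -294.1   50.7] jaw angle mod180 6.31 tilt [-0.006  0.005] w 34.6 F [-0.2  0.1 -0.6] t 24.45 j6 [-0.25  0.36]
```

Request:
arm_command:
  increments:
    - [[0,0,0],[1,1,-10],1]
    - [[0,0,0],[2,1,-20],1]
    - [[0,0,0],[2,1,-28],1]
    - [[0,0,0],[2,1,-33],1]
    - [[0,0,0],[2,1,-36],1]

```text
clock: 24.95
position: [517.0, -293.2, 15.0]
ee_rot: [-0.524, 0.472, 0.529, 0.472]
contact_force: [0.0, -0.1, -0.1]
gripper_width: 34.9
```

Request:
arm_command:
  increments:
    - [[0,0,0],[0,0,-0.5],1]
    - [[0,0,0],[0,0,-1],1]
    - [[0,0,0],[0,0,-1.5],1]
    - [[0,0,0],[0,0,-2],1]
    - [[0,0,0],[0,0,-2],1]

```text
clock: 25.45
position: [517.1, -293.3, 13.1]
ee_rot: [-0.524, 0.472, 0.529, 0.472]
contact_force: [0.5, 0.0, -0.3]
gripper_width: 34.6
```

```bash
python3 st.py
```

```text
pos [ 517.1 -293.3   13.1] jaw angle mod180 6.32 tilt [-0.005  0.005] w 34.6 F [ 0.5  0.  -0.3] t 25.45 j6 [-0.25  0.36]
```

Request:
arm_command:
  increments:
    - [[0,0,0],[0,0,-0.5],1]
    - [[0,0,0],[0,0,-0.8],1]
    - [[0,0,0],[0,0,-1],1]
    - [[0,0,0],[0,0,-1],1]
    - [[0,0,0],[0,0,-1],1]

```text
clock: 25.95
position: [517.2, -293.3, 12.7]
ee_rot: [-0.524, 0.472, 0.529, 0.472]
contact_force: [-1.5, 1.2, 5.4]
gripper_width: 34.7
```

Request:
arm_command:
  increments:
    - [[0,0,0],[0,0,0],0.45]
    - [[0,0,0],[0,0,0],0.3]
    - [[0,0,0],[0,0,0],0.15]
    - [[0,0,0],[0,0,0],0]
    - [[0,0,0],[0,0,0],0]

```text
clock: 26.45
position: [517.1, -293.3, 12.5]
ee_rot: [-0.524, 0.472, 0.529, 0.472]
contact_force: [-1.0, -1.2, 0.4]
gripper_width: 85.3
```

Request:
arm_command:
  increments:
    - [[0,0,0],[0,0,30],0]
    - [[0,0,0],[0,0,75],0]
    - [[0,0,0],[0,0,120],0]
    - [[0,0,0],[0,0,165],0]
    - [[0,0,0],[0,0,180],0]

```text
clock: 26.95
position: [519.4, -294.4, 198.5]
ee_rot: [0.528, -0.47, -0.526, -0.473]
contact_force: [-0.6, -0.9, 0.2]
gripper_width: 85.3
```

Request:
arm_command:
  increments:
    - [[0,0,0],[0,45,0],0]
    - [[0,0,0],[0,90,0],0]
    - [[0,0,0],[-5,135,0],0]
    - [[0,0,0],[-10,180,0],0]
    - [[0,0,0],[-10,225,0],0]

```text
clock: 27.45
position: [508.5, -67.8, 198.6]
ee_rot: [0.528, -0.47, -0.526, -0.473]
contact_force: [0.8, 0.1, 0.1]
gripper_width: 85.4
```

Request:
arm_command:
  increments:
    - [[0,0,0],[0,45,0],0]
    - [[0,0,0],[0,90,0],0]
    - [[0,0,0],[0,135,0],0]
    - [[0,0,0],[0,180,0],0]
    - [[0,0,0],[0,200,0],0]

```text
clock: 27.95
position: [508.3, 135.4, 198.7]
ee_rot: [0.529, -0.469, -0.527, -0.472]
contact_force: [0.8, -0.5, 0.4]
gripper_width: 85.8
```

```bash
python3 st.py;  python3 - <<'E'
from h import *
p,d=imaging.get_image('top'); q,_=imaging.get_image('side'); cv2.imwrite('pics/t8raw.png',p)
a=cv2.resize(p[165:245,290:440],None,fx=5,fy=5); b=q[110:230,230:350]
b=cv2.resize(b,(400,400)); c=np.zeros((400,400,3),np.uint8)
cv2.imwrite('pics/t8.png',np.hstack([a,b])[:,:1150] if 0 else cv2.resize(np.hstack([a,b]),(800,278)))
cv2.imwrite('pics/t8a.png',a)
E
```

```text
pos [508.3 135.4 198.7] jaw angle mod180 6.53 tilt [0.005 0.001] w 85.8 F [ 0.8 -0.5  0.4] t 27.95 j6 [ 0.57 -0.46]
```

View pics/t8.png

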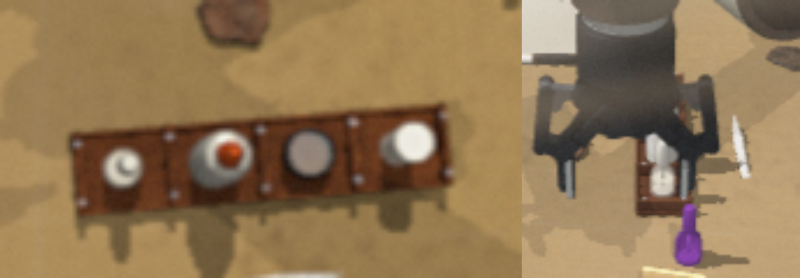

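View pics/t8a.png

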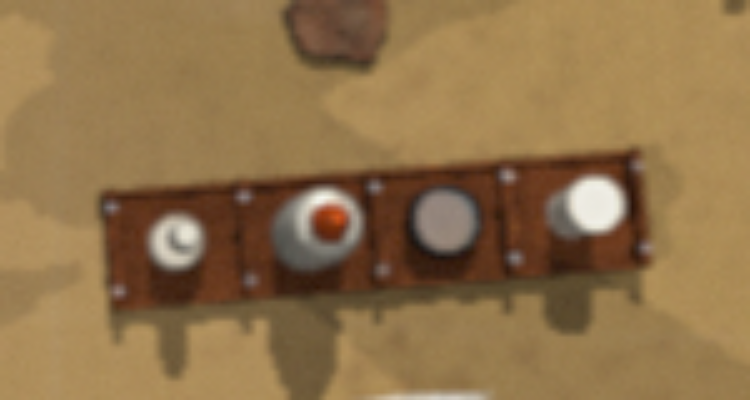

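```bash
python3 - <<'E'
from h import *
c=np.array([513.3,-258.5]); y=.11; X=np.array([np.cos(y),np.sin(y)]); Y=np.array([-np.sin(y),np.cos(y)])
for n,a,b,z in(('varn',180,240,77),('glue',330,222,120),('loupe',445,220,28),('vial',596,205,60)):
    d=ray('top',290+(a+.5)/5-.5,165+(b+.5)/5-.5,z)[:2]-c; print(n,'x',(d@X).round(1),'y',(d@Y).round(1))
s=readout.read_state(); print(abs(s['joint_vel']).max(), s['clock'])
E
```

```text
varn x -1.7 y 110.7
glue x -1.8 y 41.5
loupe x 0.7 y -34.2
vial x -0.1 y -105.5
0.050107812903988025 28.05
```

Request:
arm_command:
  increments:
    - [[0,0,0],[-30,20,10],0]
    - [[0,0,0],[-60,50,20],0]
    - [[0,0,0],[-90,80,30],0]
    - [[0,0,0],[-110,110,40],0]
    - [[0,0,0],[-130,140,40],0]

```text
clock: 28.55
position: [378.1, 275.3, 240.3]
ee_rot: [0.529, -0.468, -0.527, -0.473]
contact_force: [0.7, 0.4, -0.3]
gripper_width: 85.5
```

```bash
python3 - <<'E'
from h import *
p,_=imaging.get_image('top'); q,_=imaging.get_image('side')
a=cv2.resize(p[190:230,300:370],None,fx=6,fy=6,interpolation=cv2.INTER_CUBIC); b=cv2.resize(q[120:215,260:325],None,fx=6,fy=6,interpolation=cv2.INTER_CUBIC)
o=np.zeros((570,800,3),np.uint8); o[:240,:420]=a; o[:,410:]=b; cv2.imwrite('pics/f9.png',o)
c=np.array([513.3,-258.5]); y=.11; Y=np.array([-np.sin(y),np.cos(y)])
for n,s,z in(('varn',105,77),('glue',35,120)):
    for h in (8,z):
        P=np.r_[c+Y*s,h]; u=proj('top',P)[:2]; w=proj('side',P)[:2]; print(n,h,'a',((u-[300,190])*6+2.5).round(),'b',((w-[260,120])*6+2.5+[410,0]).round())
E
python3 st.py
```

```text
varn 8 a [154. 145.] b [597. 433.]
varn 77 a [169. 133.] b [598. 303.]
glue 8 a [310. 132.] b [593. 345.]
glue 120 a [352. 111.] b [595. 134.]
pos [377.2 276.4 239.1] jaw angle mod180 6.78 tilt [0.005 0.003] w 85.4 F [-0.4  0.3 -0.5] t 28.65 j6 [ 0.98 -0.87]
```

View pics/f9.png

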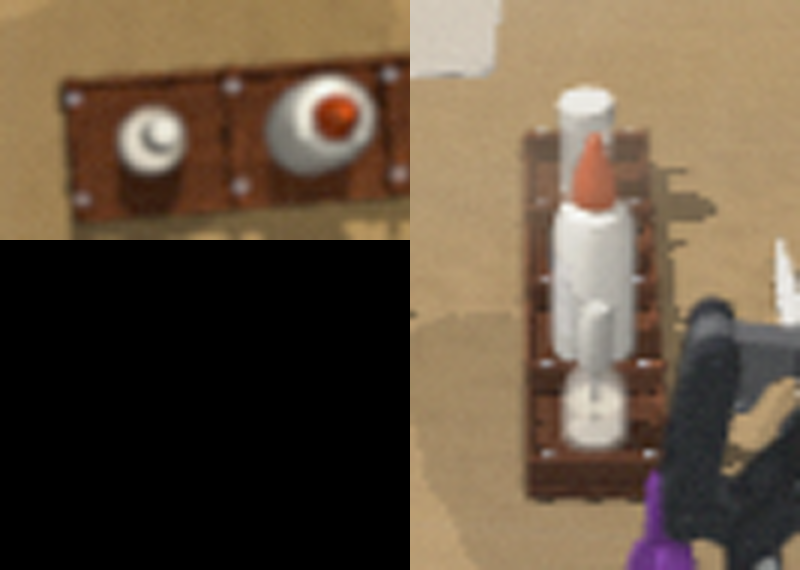

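```bash
python3 -c "
from bench import arm; print(arm.job_done())"
```

```text
the job is handed in; nothing more can be done
None
```

I moved all four things to the new stand in reverse order and handed the job in at about 28.7 s of the 99 s allowed. From left to right they now stand varnish bottle, glue bottle, loupe, vial. On the old stand the order was vial, loupe, glue, varnish.

- **Floor contact:** each thing touched the compartment floor within about 0.2 mm of the predicted height, with less than 10 N at contact. The gripper then released it and moved clear.
- **Final pictures:** all four stand upright in their own compartments. By the top view, the loupe and vial are within about 1 mm of their centres.
- **One disagreement:** the top view put the tips of the glue and varnish bottles about 6 mm along the row from their centres. The side view matched the predicted upright tip positions within about 2 crop pixels, less than 1 mm. I took the top-view offset to be inaccurate tip picking. Even if it were real, it is well inside the 20 mm limit.
- **Look-alikes:** I did not touch any of the purple look-alikes.

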